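# Set up the pour-over on the milk jug

## Task

Get the milk jug on the pantry turntable ready for pour-over coffee: first lift off its lid and lay it, knob up, on the middle of the cork trivet. Then gently seat the blue dripper cone upright and fully home in the jug's mouth, and after that seat the steel filter basket upright and fully home in the dripper. Leave the jug standing where it is on the turntable and do not disturb or knock over anything else.

Things in the scene. Friction and masses are not known exactly. Their poses are not given: they have to be found in the camera images.
- jug_mouth (a point): centre of the mouth, at rim height, of the loose steel milk jug (84 mm across, 100 mm tall, handle on own +y to 72 mm from the axis, below the rim), z up. The mouth is a conical funnel, inside 60 mm across at the rim, narrowing downwards at 17 degrees to its axis for 20 mm. It stands on the turntable, closed by the lid at the start
- lid_center (a point): wooden lid on the jug, 46 mm tall; point on its axis half-way up, z up. From the underside: plug 40 mm across, 8 mm high; flange 74 mm across, 6 mm thick, its underside on the jug's rim; stem; dark round knob 26 mm across from 18 to 46 mm up, to be gripped. The plug's underside rests on the trivet
- dripper_center (a point): blue ceramic dripper, loose, upright on the table, 70 mm tall; point on its axis half-way up, z up. Outside a cone 40 mm across at the foot, 68 mm at 45 mm up (17 degrees), then a straight collar 68 mm across from 45 to 70 mm, to be gripped outside; wall 3.5 mm, same taper inside. Fully home in the jug, its foot is 30 mm below the rim and this point 5 mm above the rim
- filter_center (a point): steel filter basket, loose, upright, 100 mm tall; point on its axis half-way up, z up. Cone 36 mm across at the foot, 56 mm at 32 mm up (17 degrees), rim at 40 mm. Black bar handle 54 (own x) x 12 (own y) x 12 mm centred 94 mm above the foot on two end posts; pinch across its 12 mm. Fully home in the dripper, its foot is 6 mm above the dripper's foot, this point 21 mm above the dripper's
- trivet_top (a point): centre of the top face of the round cork trivet, 110 mm across, 8 mm high, fixed to the table and empty
- turntable: white plastic turntable, locked, does not turn; 290 mm across, its top 30 mm above the table, small lock knob with a red grip at its centre to 56 mm high; origin on the axis at table level
- saltpig: white ceramic salt pig, squat round pot 88 mm across, 92 mm tall, on the turntable; loose bystander; origin at the centre of its underside, z up
- spicejar: clear plastic spice jar with a red twist cap, 48 mm across, 100 mm tall, on the turntable; loose bystander; origin at the centre of its underside, z up
- mortar: wooden mortar 94 mm across, 80 mm tall, with its pestle leaning in it (one piece; the pestle sticks out along the mortar's own +x, its top about 30 mm from the axis and 145 mm above the mortar's foot), on the turntable; loose bystander; origin at the centre of its underside, z up
- cup: white ceramic cup without handle, 76 mm across, 85 mm tall, on the table; loose bystander; origin at the centre of its underside, z up
- teatin: green rectangular tea tin with brass lid, 72 (own x) x 57 (own y) mm, 100 mm tall, on the table; loose bystander; origin at the centre of its underside, z up
- sugarbowl: terracotta sugar bowl with domed lid, 82 mm across, 82 mm tall, on the table; loose bystander; origin at the centre of its underside, z up
- oilbottle: tall green glass oil bottle, 64 mm across, 200 mm tall, on the table; loose bystander; origin at the centre of its underside, z up

How it is judged:
On the way, in this order (a step that is already met when the one before it is completed fails the run):
1. the lid lies flat, knob up, on the trivet (horizontal distance between lid_center and trivet_top below 0.03 m and z of lid_center in the frame of trivet_top between 0.019 and 0.027 m and angle between the z axis of lid_center and the z axis of trivet_top, either way round below 0.1 rad and angle between lid_center's own z axis and vertical below 0.3 rad and contact force between the fingers and lid below 0.5 N), for 0.2 s.
2. the dripper is fully home in the jug's mouth, let go (horizontal distance between dripper_center and jug_mouth below 0.004 m and z of dripper_center in the frame of jug_mouth between 0.002 and 0.008 m and angle between the z axis of dripper_center and the z axis of jug_mouth, either way round below 0.06 rad and contact force between the fingers and dripper below 0.5 N), for 0.2 s.
3. the filter is fully home in the dripper, let go (horizontal distance between filter_center and dripper_center below 0.004 m and z of filter_center in the frame of dripper_center between 0.0175 and 0.0235 m and angle between the z axis of filter_center and the z axis of dripper_center, either way round below 0.06 rad and contact force between the fingers and filter below 0.5 N), for 0.2 s.
At the end, for the whole second after the job is handed in: The lid lies flat, knob up, on the trivet (centre within 30 mm of the trivet's). The dripper sits in the jug and the filter in the dripper, each within 3 mm of full depth, 4 mm of the common axis and 0.06 rad of aligned, all upright within 0.08 rad; the jug is within 30 mm of where it started (horizontal distance between lid_center and trivet_top below 0.03 m and z of lid_center in the frame of trivet_top between 0.019 and 0.027 m and angle between the z axis of lid_center and the z axis of trivet_top, either way round below 0.1 rad and horizontal distance between dripper_center and jug_mouth below 0.004 m and z of dripper_center in the frame of jug_mouth between 0.002 and 0.008 m and angle between the z axis of dripper_center and the z axis of jug_mouth, either way round below 0.06 rad and horizontal distance between filter_center and dripper_center below 0.004 m and z of filter_center in the frame of dripper_center between 0.0175 and 0.0235 m and angle between the z axis of filter_center and the z axis of dripper_center, either way round below 0.06 rad and angle between each of jug_mouth, dripper_center, filter_center's own z axis and vertical below 0.08 rad and angle between lid_center's own z axis and vertical below 0.3 rad and distance of jug_mouth from where it was at the start of the episode below 0.03 m); the robot touches nothing.
It fails at once if the jug is shoved (over 40 mm) or tipped (over 0.25 rad) (distance of jug_mouth from where it was at the start of the episode above 0.04 m or angle between jug_mouth's own z axis and vertical above 0.25 rad).
It fails at once if the dripper is banged into the jug or the filter into the dripper (over 100 N in the taper) (contact force between dripper and jug above 100 N or contact force between filter and dripper above 100 N).
It fails at once if a bystander on the turntable is moved over 30 mm or tipped over 0.3 rad (distance of any of saltpig, spicejar, mortar from where it was at the start of the episode above 0.03 m or angle between any of saltpig, spicejar, mortar's own z axis and vertical above 0.3 rad).
It fails at once if a bystander on the table is moved over 30 mm or tipped over 0.3 rad (distance of any of cup, teatin, sugarbowl, oilbottle from where it was at the start of the episode above 0.03 m or angle between any of cup, teatin, sugarbowl, oilbottle's own z axis and vertical above 0.3 rad).
It also fails if it takes over 72 s, if anything falls off the work surface, if the arm or the gripper's body presses on something with over 40 N, if the wrist force passes 120 N, or if a joint passes its speed limit or range.

## Robot

A 6-joint arm with a two-finger parallel gripper is mounted at the origin on the work surface. World frame = base frame: x ahead of the robot, y to its left, z up, the work surface at z = 0. Lengths are in m, angles in rad, forces in N, time in s.
With the tool pointing down it reaches from about 0.35 to 0.95 m from the base axis. Payload 17.4 kg.
Tool frame: the origin (TCP) lies where the fingers leave the gripper's body, on its centre line; the fingertips stand 84 mm ahead of it and the grasp point (between the pads) lies 65 mm ahead of it; z points along the fingers, y is the line along which they close (so a half turn about z gives the same grasp; the last joint's range is limited). The gripper opens to 93 mm and grips with 3 to 60 N. Pads are 15 mm wide; open, the fingers measure 128 mm over their backs; the gripper's body (75 mm by 188 mm) begins 65 mm behind the grasp point.
Start: joints at [-1.331, 0.116, 1.442, -0, 1.584, -0.038], TCP at [0.185, -0.649, 0.303] pointing down, gripper open.
Joint ranges: [-2.83, 2.83], [-0.83, 2.19], [0.07, 2.5], [-1.14, 4.28], [0.01, 3], [-2.97, 2.97]. Speed limits (rad/s): [1.89, 1.89, 2.22, 3.14, 3.14, 3.14].

## Interface

Orientations are given as a rotation vector (axis times angle).
In Python, from station import robot, fingers, kin, sensors, get_image, order gives the robot as it stands. Calls block until the motion is done:
- robot.move_ptp(position, orientation): joint-space move of the TCP to a pose.
- robot.move_linear(position, rate=0.15, ori=None, guard=None): straight line of the TCP; ori=None keeps the orientation; rate is the mean speed in m/s. With guard (N) it stops when the force on the tool has changed by that much, and returns True; else False.
- robot.goto_joints(angles): joint-space move.
- fingers.move_gripper(opening, force=None): finger opening in m; force is the grip in N (None keeps the last); returns when the fingers have stopped.
- robot.sleep(seconds).
- kin.inverse_kinematics(position, orientation): joint angles nearest the present ones, or None.
- sensors.get_obs(): the state.
- get_image(name): name is "side" or "top"; returns a dict with "image" (384x512x3 uint8, red, green, blue), "range_z" (384x512 float32, m along the optical axis (not along the pixel's ray), 0 where there is no reading), "K" (3x3 intrinsics, pixels), "dist" ([k1, k2, p1, p2, k3] as OpenCV has them; the pictures are not rectified), "R" (3x3) and "t" (3): a world point X has camera coordinates R X + t. Camera axes: x right, y down, z forward; pixel columns grow to the right and rows downward; lengths in m; the calibration is good to about 2 mm. A picture is of the moment at which its call begins.
A pose or a line that the arm cannot do raises robot.Unreachable and nothing moves.
- order.finish_job(): hands the job in; it is judged then, once.
The state is a dict: "clock": time; "joints": joint angles; "qd": joint speeds; "joint_efforts": joint torques, N m; "ee_pos": TCP position; "orientation": TCP orientation; "wrist_force": force on the tool from outside, world axes, zero at the start; "moment": the same for the moment, N m; "gripper_width": finger opening in m; "finger_force": force on a finger pad.
Only numpy, scipy, OpenCV 4.12 (cv2) and the standard library are available. Lean on these libraries where they do the work, as an engineer would, in place of code of your own. Each camera call takes 0.05 s, during which the arm holds its last target. There are 200 camera calls.

## Working session

There is one attempt and no reset: what is moved stays moved. The work goes in short steps, each a Python script; the robot and the scene stay as the last script left them, time stands still between calls to the robot, and variables do not carry over. Pictures are saved under pics/ and viewed, at most 10 in all, crops included, and the job is handed in when it is done.

```bash
ls; mkdir -p pics; python3 - <<'E'
from station import *
import cv2,numpy as np
for n in("top","side"):
    d=get_image(n); np.savez(f"pics/{n}0.npz",**d)
    cv2.imwrite(f"pics/{n}0.png",cv2.resize(d["image"][:,:,::-1],(800,600)))
    R,t=d["R"],d["t"]; print(n,"cam",-R.T@t,R[2],d["K"].tolist(),d["dist"],(d["range_z"]>0).mean())
print(sensors.get_obs())
E
```

```text
pics
top cam [ 0.31899365 -0.00381171  1.11112759] [ 0.14046448  0.02230873 -0.98983436] [[379.42473970306906, 0.0, 249.04115634155022], [0.0, 379.42473970306906, 198.07721303872142], [0.0, 0.0, 1.0]] [0.0383783 0.        0.        0.        0.       ] 0.9960581461588541
side cam [-0.00779121  0.80011328  1.00632213] [ 0.36004383 -0.63181318 -0.68642592] [[388.91796565705056, 0.0, 255.7758320142636], [0.0, 388.91796565705056, 190.5505675084949], [0.0, 0.0, 1.0]] [-0.03349934  0.          0.          0.          0.        ] 0.9958394368489584
{'clock': 0.1, 'joints': array([-1.33078387e+00,  1.16437310e-01,  1.44214274e+00, -3.38312615e-05,
        1.58397350e+00, -3.77907750e-02]), 'qd': array([ 6.80272002e-05, -1.38869203e-03, -2.61790913e-03, -1.78971690e-04,
       -3.05281036e-04,  4.96960199e-04]), 'joint_efforts': array([ 7.47252725e-04, -7.22894382e+01, -6.23868299e+01,  7.80070410e-02,
        2.27467512e-02, -6.44037323e-05]), 'ee_pos': array([ 0.18508708, -0.64905085,  0.30211403]), 'orientation': array([-3.11039163e+00, -4.34837882e-01,  2.05158083e-04]), 'wrist_force': array([ 0.58479424, -0.9938336 ,  0.1539821 ]), 'moment': array([ 0.01656052,  0.06410376, -0.01345704]), 'finger_force': 0.0, 'gripper_width': 0.09297905993127471}
```

View pics/top0.png

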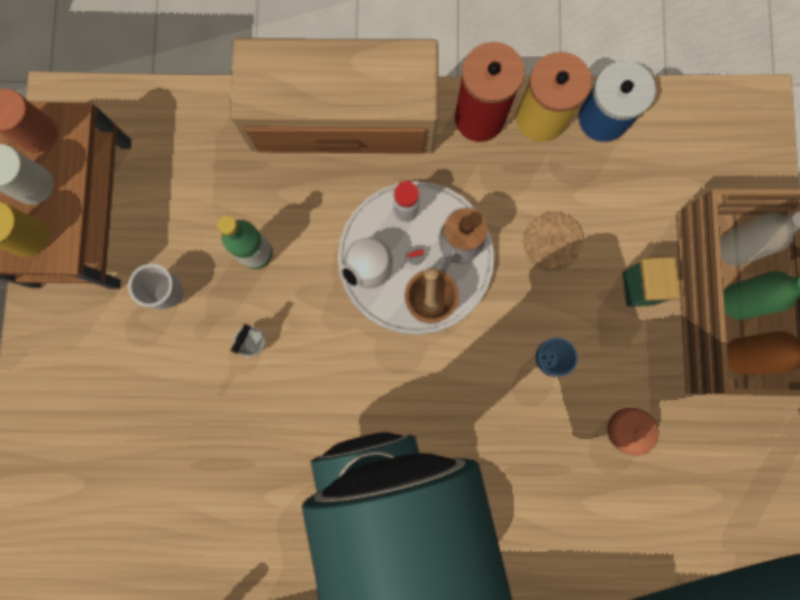

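View pics/side0.png

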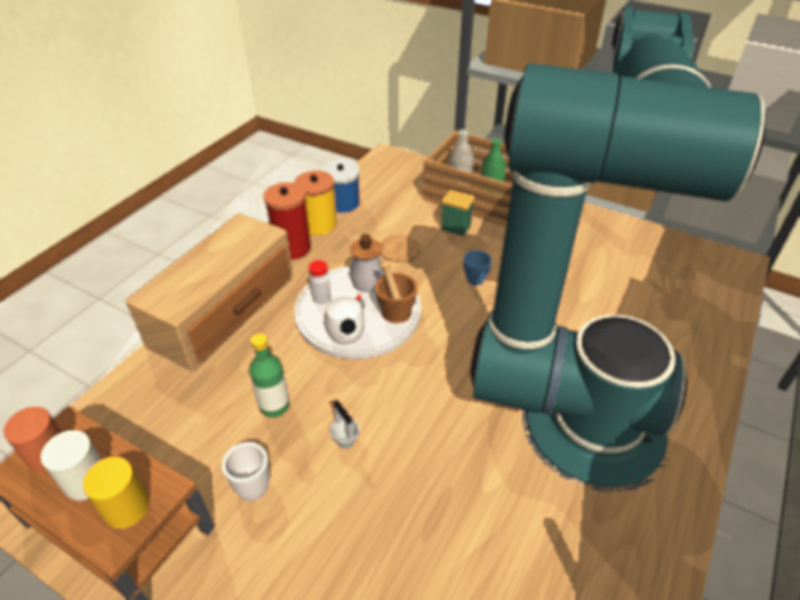

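The top view shows, in 800x600 pixels, the jug with its lid at (465,230), trivet (553,240), dripper (557,357), filter (248,342), mortar (432,295), spice jar (406,200), salt pig (368,262), tin (655,282), sugar bowl (633,430), cup (152,287) and bottle (245,242). The side view confirms the layout, with the filter upright and its bar at (343,412). Next I measure each one.

```bash
cat > h.py <<'E'
import numpy as np, cv2
from scipy.optimize import least_squares
def rays(d,uv):
    n=cv2.undistortPoints(np.float64(uv).reshape(-1,1,2),d["K"],d["dist"])[:,0]
    return np.c_[n,np.ones(len(n))]@d["R"], -d["R"].T@d["t"]
def cast(d,uv,z):
    r,c=rays(d,uv); return c+r*((z-c[2])/r[:,2])[:,None]
def cloud(d):
    h,w=d["range_z"].shape; v,u=np.mgrid[:h,:w]
    r,c=rays(d,np.c_[u.ravel(),v.ravel()])
    return (c+r*d["range_z"].reshape(-1,1)).reshape(h,w,3)
def circ(p,r=None):
    c0=p.mean(0)
    f=lambda q: np.hypot(*(p-q[:2]).T)-(q[2] if r is None else r)
    s=least_squares(f,[*c0,.03],loss="soft_l1",f_scale=.001)
    return s.x, np.std(s.fun)
E
python3 - <<'E'
from h import *
top=dict(np.load("pics/top0.npz")); side=dict(np.load("pics/side0.npz"))
s=1.5625
seed=dict(lid=((465,226),(365,245)),mortar=((432,295),(395,295)),spice=((406,195),(318,275)),salt=((368,258),(345,315)),trivet=((553,240),(400,247)),dripper=((557,355),(477,265)),filt=((246,340),(343,425)),tin=((655,280),(457,205)),bowl=((633,430),None),cup=((152,287),(246,465)),bottle=((240,235),(265,375)))
P={'top':cloud(top),'side':cloud(side)}
for k,v in seed.items():
    for n,uv in zip(P,v):
        if uv is None: continue
        c,r=int(uv[0]/s),int(uv[1]/s); q=P[n][r-22:r+23,c-22:c+23].reshape(-1,3)
        # object points: above local floor, within 60mm of seed
        q0=P[n][r-2:r+3,c-2:c+3].reshape(-1,3).mean(0)
        fl=.04 if k in("lid","mortar","spice","salt") else (.004 if k=="trivet" else .012)
        q=q[(q[:,2]>fl)&(np.hypot(*(q-q0)[:,:2].T)<.06)]
        zt=np.percentile(q[:,2],98); tp=q[q[:,2]>zt-.012]
        print(k,n,"seed",q0.round(3),"ztop %.3f"%zt,"topmid",((tp.max(0)+tp.min(0))/2)[:2].round(3),"ext",np.ptp(tp,axis=0)[:2].round(3),len(tp))
def px(d,m): v,u=np.nonzero(m); return np.c_[u,v]
# dripper: blue mask, top view & side view; rim height points
for n,d in(("top",top),("side",side)):
    hsv=cv2.cvtColor(d["image"],cv2.COLOR_RGB2HSV)
    C=P[n]
    u,v=[int(x/s) for x in seed["dripper"][n=="side"]]
    win=np.zeros(hsv.shape[:2],bool); win[v-25:v+26,u-25:u+26]=1
    m=win&(hsv[...,0]>95)&(hsv[...,0]<125)&(hsv[...,1]>90)
    q=C[m]; t_=q[q[:,2]>.045]; h=cv2.convexHull(np.float32(t_[:,:2]))[:,0]
    print("dripper",n,m.sum(),circ(h.astype(float)),np.percentile(q[:,2],[2,98]))
    u,v=[int(x/s) for x in seed["trivet"][n=="side"]]
    win[:]=0; win[v-40:v+41,u-40:u+41]=1
    q=C[win&(C[...,2]>.005)&(C[...,2]<.012)]; q=q[np.hypot(*(q-q.mean(0))[:,:2].T)<.08]
    h=cv2.convexHull(np.float32(q[:,:2]))[:,0]; print("trivet",n,len(q),circ(h.astype(float)))
    u,v=[int(x/s) for x in ((465,226),(365,245))[n=="side"]]
    win[:]=0; win[v-25:v+26,u-25:u+26]=1
    for a,b in((.142,.172),(.128,.139)):
        q=C[win&(C[...,2]>a)&(C[...,2]<b)]; print("lid",n,a,len(q),circ(cv2.convexHull(np.float32(q[:,:2]))[:,0].astype(float)))
    u,v=[int(x/s) for x in seed["filt"][n=="side"]]
    win[:]=0; win[v-28:v+29,u-28:u+29]=1
    m=win&(hsv[...,2]<60); q=C[m&(C[...,2]>.08)]
    print("bar",n,len(q),np.percentile(q[:,2],[5,50,95]),cv2.minAreaRect(np.float32(q[:,:2]*1000)) if len(q) else"")
E
```

```text
lid top seed [ 0.594 -0.103  0.168] ztop 0.170 topmid [ 0.597 -0.109] ext [0.026 0.024] 91
lid side seed [ 0.596 -0.098  0.155] ztop 0.169 topmid [ 0.6   -0.106] ext [0.025 0.022] 39
mortar top seed [ 0.489 -0.053  0.114] ztop 0.172 topmid [ 0.512 -0.05 ] ext [0.023 0.02 ] 67
mortar side seed [ 0.491 -0.049  0.089] ztop 0.171 topmid [ 0.515 -0.046] ext [0.021 0.019] 32
spice top seed [ 0.659 -0.005  0.131] ztop 0.133 topmid [ 0.663 -0.008] ext [0.043 0.043] 203
spice side seed [0.653 0.009 0.118] ztop 0.133 topmid [ 0.663 -0.005] ext [0.042 0.044] 105
salt top seed [0.548 0.057 0.121] ztop 0.123 topmid [0.549 0.057] ext [0.064 0.067] 425
salt side seed [0.537 0.08  0.114] ztop 0.122 topmid [0.552 0.061] ext [0.068 0.067] 218
trivet top seed [ 0.614 -0.284  0.009] ztop 0.012 topmid [ 0.616 -0.286] ext [0.11  0.109] 1039
trivet side seed [ 0.611 -0.287  0.009] ztop 0.013 topmid [ 0.614 -0.287] ext [0.112 0.114] 358
dripper top seed [ 0.396 -0.289  0.007] ztop 0.073 topmid [ 0.389 -0.274] ext [0.065 0.067] 137
dripper side seed [ 0.394 -0.287  0.041] ztop 0.072 topmid [ 0.389 -0.273] ex
[... 1271 characters left out ...]
 0.09995633 0.10280031] ((409.9556884765625, 274.3761291503906), (10.352290153503418, 47.33283996582031), 65.07465362548828)
dripper side 239 (array([ 0.3892401 , -0.27186491,  0.03374301]), np.float64(0.0019102723137051655)) [0.01920292 0.07181458]
trivet side 269 (array([ 0.62767321, -0.3184882 ,  0.07065031]), np.float64(0.0036218141835034534))
lid side 0.142 107 (array([ 0.55573466, -0.07795256,  0.05910644]), np.float64(0.004154923286989515))
lid side 0.128 177 (array([ 0.58158091, -0.06090935,  0.08148598]), np.float64(0.0032790354634210884))
bar side 37 [0.09786161 0.10025679 0.10221483] ((410.429443359375, 279.0171813964844), (7.417838096618652, 47.39988708496094), 63.26858139038086)
```

```bash
cat >> h.py <<'E'
from station import robot,fingers,kin,sensors,get_image,order
from scipy.spatial.transform import Rotation as Ro
def ori(deg,pos):
    """tool down, closing line at deg in the xy plane; half-turn with the smaller wrist angle"""
    c=[]
    for a in(deg-90,deg+90):
        o=(Ro.from_euler("z",a,degrees=True)*Ro.from_euler("x",180,degrees=True)).as_rotvec()
        q=kin.inverse_kinematics(pos,o)
        if q is not None: c.append((abs(q[5]),o))
    return min(c,key=lambda t:t[0])[1]
def st(tag=""):
    o=sensors.get_obs(); print(tag,"t%.1f"%o["clock"],o["ee_pos"].round(4),"w%.4f"%o["gripper_width"],"F",o["wrist_force"].round(1),"ff%.1f"%o["finger_force"])
def lin(x,y,z,**k): return robot.move_linear([x,y,z],**k)
def snap(tag,*crop):
    for n in("top","side"):
        d=get_image(n); np.savez(f"pics/{n}{tag}.npz",**d)
E
python3 - <<'E'
from h import *
L=(.598,-.1075); T=(.615,-.286)
lin(.185,-.649,.42,rate=.3)
o=ori(55,[*L,.33]); robot.move_ptp([*L,.33],o)
fingers.move_gripper(.05)
st("above"); 
hit=lin(*L,.223,rate=.12,guard=8); st("down %s"%hit)
fingers.move_gripper(0,15); st("grip")
lin(*L,.30,rate=.12); st("up")
lin(*T,.30,rate=.25)
lin(*T,.125,rate=.2); print(lin(*T,.102,rate=.02,guard=3)); st("placed")
fingers.move_gripper(.05); st("rel")
lin(*T,.25,rate=.25)
o=ori(145,[.389,-.273,.25]); robot.move_ptp([.389,-.273,.25],o)
snap("1"); st()
E
```

```text
above t3.9 [ 0.598  -0.1075  0.33  ] w0.0501 F [ 0.1 -0.5  0.3] ff0.0
down False t5.0 [ 0.5983 -0.1076  0.2239] w0.0500 F [0.4 0.  0.8] ff0.0
grip t5.5 [ 0.5981 -0.1075  0.2232] w0.0259 F [-0.8  0.4  2.6] ff15.0
up t6.3 [ 0.5978 -0.1075  0.2991] w0.0255 F [-0.5 -0.5 -1.5] ff15.0
True
placed t9.0 [ 0.615  -0.286   0.1089] w0.0256 F [ 1.4 -0.6  3.2] ff15.0
rel t9.6 [ 0.6146 -0.2858  0.1085] w0.0501 F [-0.2  0.1 -0.6] ff0.0
 t11.7 [ 0.3894 -0.273   0.2496] w0.0497 F [-0.9  0.4 -0.7] ff0.0
```

```bash
python3 - <<'E'
from h import *
im=[]
for n,(u,v) in(("top",(300,150)),("side",(237,165))):
    d=dict(np.load(f"pics/{n}1.npz")); C=cloud(d)
    im.append(cv2.resize(d["image"][v-50:v+50,u-65:u+65,::-1],None,fx=3,fy=3,interpolation=cv2.INTER_CUBIC))
    for a,b,c in((.124,.136,(.598,-.108)),(.014,.032,(.615,-.286))):
        m=(C[...,2]>a)&(C[...,2]<b)&(np.hypot(C[...,0]-c[0],C[...,1]-c[1])<.055)
        q=C[m]; h=cv2.convexHull(np.float32(q[:,:2]))[:,0].astype(float)
        print(n,len(q),circ(h),np.percentile(q[:,2],[5,50,95]), (q[:,:2].max(0)+q[:,:2].min(0))/2,np.ptp(q[:,:2],axis=0))
cv2.imwrite("pics/c1.png",np.hstack(im))
E
```

```text
top 135 (array([ 0.5993882 , -0.10972294,  0.03309148]), np.float64(0.000588237256653326)) [0.12512348 0.12912636 0.13254563] [ 0.59946969 -0.10944725] [0.06735656 0.0642018 ]
top 413 (array([ 0.61647901, -0.28604723,  0.03648832]), np.float64(0.0021372747296798133)) [0.01838689 0.02232742 0.02545379] [ 0.61749744 -0.28660119] [0.0748419 0.0735241]
side 82 (array([ 0.60179024, -0.10724323,  0.03371098]), np.float64(0.0014884435853190097)) [0.12479459 0.12901941 0.13220358] [ 0.60138982 -0.10736653] [0.06433189 0.06648592]
side 145 (array([ 0.61735905, -0.28546592,  0.03756696]), np.float64(0.0020371216892317557)) [0.01816372 0.02233721 0.02762154] [ 0.61784225 -0.28559028] [0.07487468 0.08065623]
```

View pics/c1.png

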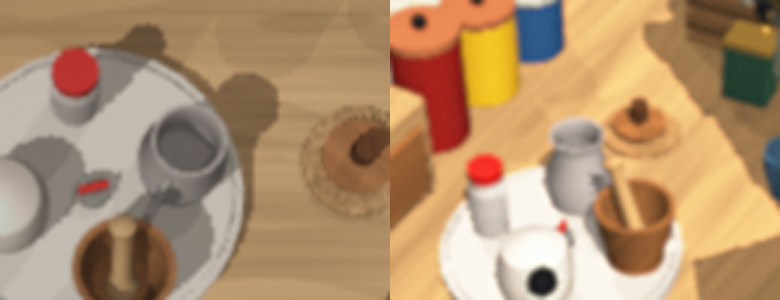

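The crops show the lid flat on the trivet with its knob up. The jug's mouth is open at crop pixel (190,140), its handle points at the mortar, and nothing else has been disturbed. The mouth fits as a ring at z≈0.13, at (0.600,-0.109).

```bash
python3 - <<'E'
from h import *
D=(.389,-.273); J=np.array([.5995,-.1088])
fingers.move_gripper(.09)
print(lin(*D,.123,rate=.15,guard=8)); st("d1")
fingers.move_gripper(.06,4); st("g1"); fingers.move_gripper(.09)
lin(*D,.175,rate=.2); robot.move_ptp([*D,.175],ori(55,[*D,.175]))
print(lin(*D,.123,rate=.15,guard=8))
fingers.move_gripper(.06,20); st("g2")
lin(*D,.32,rate=.2); st("lift")
o=ori(55,[*J,.32]); lin(*J,.32,rate=.2,ori=o)
robot.sleep(.3); st("over")
lin(*J,.245,rate=.12); robot.sleep(.2); st("pre")
p=J.copy()
for i in range(6):
    h=lin(*p,.219,rate=.015,guard=7); ob=sensors.get_obs(); st("ins %s"%h)
    if ob["ee_pos"][2]<.2245 or not h: break
    f=ob["wrist_force"][:2]; p=ob["ee_pos"][:2]+.001*f/max(np.linalg.norm(f),1)
    lin(*p,ob["ee_pos"][2]+.001,rate=.02)
snap("2"); st()
E
```

```text
False
d1 t13.5 [ 0.3893 -0.2732  0.1239] w0.0904 F [ 0.6 -0.1  0.4] ff0.0
g1 t13.9 [ 0.3892 -0.2731  0.1234] w0.0686 F [ 0.6 -0.7  2.7] ff4.0
False
g2 t17.3 [ 0.3892 -0.2732  0.1237] w0.0681 F [-0.3 -1.5  6. ] ff20.0
lift t18.5 [ 0.3888 -0.2729  0.3185] w0.0683 F [ 0.1 -0.9 -1.3] ff20.0
over t22.1 [ 0.5995 -0.1088  0.3201] w0.0682 F [-0.5 -0.1 -1.4] ff20.0
pre t23.0 [ 0.5997 -0.1088  0.2459] w0.0679 F [-0.4  1.5 -2.2] ff20.0
ins True t24.3 [ 0.5993 -0.1088  0.2239] w0.0682 F [-1.3  0.5  4.6] ff20.0
 t24.4 [ 0.5993 -0.1088  0.2239] w0.0681 F [-2.4 -0.   5.1] ff20.0
```

```bash
python3 - <<'E'
from h import *
p=sensors.get_obs()["ee_pos"][:2]
fingers.move_gripper(.09); st("rel")
lin(*p,.32,rate=.2)
F=(.4105,.2765); o=ori(64.5,[*F,.32]); lin(*F,.32,rate=.3,ori=o); st("over filt")
snap("3")
im=[]
for n,(u,v) in(("top",(298,148)),("side",(237,160))):
    d=dict(np.load(f"pics/{n}3.npz")); C=cloud(d)
    im.append(cv2.resize(d["image"][v-50:v+50,u-65:u+65,::-1],None,fx=3,fy=3,interpolation=cv2.INTER_CUBIC))
    R=np.hypot(C[...,0]-.5995,C[...,1]+.1088)
    for a,b in((.145,.20),(.160,.20)):
        q=C[(R<.05)&(C[...,2]>a)&(C[...,2]<b)]; h=cv2.convexHull(np.float32(q[:,:2]))[:,0].astype(float)
        print(n,len(q),circ(h),np.percentile(q[:,2],[50,90,97]))
    for s in(0,1,2,3):  # rim height by quadrant -> tilt
        an=np.degrees(np.arctan2(C[...,1]+.1088,C[...,0]-.5995))%360
        q=C[(abs(R-.0325)<.004)&(an//90==s)&(C[...,2]>.15)]; print(s,len(q),np.median(q[:,2]).round(4) if len(q) else"")
cv2.imwrite("pics/c3.png",np.hstack(im))
E
```

```text
rel t25.0 [ 0.5991 -0.1087  0.2233] w0.0896 F [ 0.1  0.2 -0.2] ff0.0
over filt t27.2 [0.4107 0.2759 0.3199] w0.0898 F [0.2 0.  0.2] ff0.0
top 266 (array([ 0.59847516, -0.10953048,  0.03441842]), np.float64(0.0006368582409027844)) [0.16779215 0.1719209  0.17311868]
top 178 (array([ 0.59851272, -0.1093604 ,  0.034482  ]), np.float64(0.0006570667078876694)) [0.16993932 0.17236511 0.17334191]
0 51 0.1698
1 68 0.1679
2 50 0.1695
3 71 0.1666Traceback (most recent call last):
  File "<stdin>", line 13, in <module>
TypeError: 'NoneType' object is not subscriptable
```

```bash
python3 - <<'E'
from h import *
F=(.4105,.2765); 
fingers.move_gripper(.05)
print(lin(*F,.159,rate=.15,guard=8)); st("down")
fingers.move_gripper(0,15); st("grip")
lin(*F,.39,rate=.2); st("lift"); J=(.5992,-.1088)
lin(*J,.39,rate=.22,ori=ori(64.5,[*J,.39])); robot.sleep(.3); st("over jug")
snap("4")
im=[]
for n in("top","side"):
    d=dict(np.load(f"pics/{n}4.npz")); 
    X=np.array([*J,.32]); u,v=cv2.projectPoints(X,cv2.Rodrigues(d["R"])[0],d["t"],d["K"],d["dist"])[0].ravel().astype(int); print(n,u,v)
    u=np.clip(u,65,447);v=np.clip(v,50,334)
    im.append(cv2.resize(d["image"][v-50:v+90,u-65:u+65,::-1],(390,420),interpolation=cv2.INTER_CUBIC))
cv2.imwrite("pics/c4.png",np.hstack(im))
E
```

```text
False
down t29.4 [0.4108 0.2767 0.16  ] w0.0499 F [ 0.9  0.2 -0. ] ff0.0
grip t30.0 [0.4105 0.2765 0.159 ] w0.0117 F [ 0.6 -0.2  0.3] ff15.0
lift t31.4 [0.4104 0.2764 0.3887] w0.0119 F [ 0.1  0.3 -1.2] ff15.0
over jug t33.8 [ 0.5991 -0.1086  0.3901] w0.0118 F [-0.6 -0.4 -1. ] ff15.0
top 307 121
side 232 113
```

View pics/c4.png

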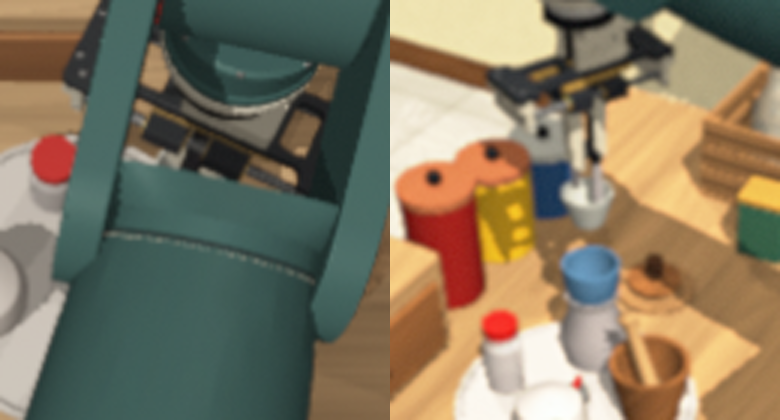

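The side crop shows the filter held upright, with its cone at (588,205), directly above the seated blue dripper at (591,275). The lid is on the trivet and the bystanders are undisturbed. Next I measure the filter and dripper axes from the side depth, as a difference within one view.

```bash
python3 - <<'E'
from h import *
d=dict(np.load("pics/side4.npz")); C=cloud(d); J=np.array([.5992,-.1088])
R=np.hypot(C[...,0]-J[0],C[...,1]-J[1])
v=(-d["R"].T@d["t"])[:2]-J; v/=np.linalg.norm(v)
def fit(z0,z1,rf):
    m=(R<.05)&(C[...,2]>z0)&(C[...,2]<z1)&(((C[...,:2]-J)@v)>.0); q=C[m]
    s=least_squares(lambda c:np.hypot(*(q[:,:2]-c).T)-rf(q[:,2]),J,loss="soft_l1",f_scale=.001)
    print(len(q),s.x.round(4),np.median(abs(s.fun)).round(4)); return s.x
a=fit(.235,.262,lambda z:.018+(z-.231)*.3057)
b=fit(.147,.166,lambda z:.034+0*z)
print(a-b,"along bar",(a-b)@[-.903,.43],"across",(a-b)@[.43,.903], "view dir",v)
E
```

```text
63 [ 0.6017 -0.1099] 0.0009
75 [ 0.6016 -0.1092] 0.0009
[ 5.76239423e-05 -6.53166266e-04] along bar -0.0003328959143809684 across -0.0005650308433207274 view dir [-0.5553645   0.83160704]
```

```bash
python3 - <<'E'
from h import *
p=np.array([.5992,-.1085])
lin(*p,.288,rate=.12); robot.sleep(.2); st("pre")
for i in range(6):
    h=lin(*p,.261,rate=.015,guard=6); ob=sensors.get_obs(); st("ins %s"%h)
    if ob["ee_pos"][2]<.267 or not h: break
    f=ob["wrist_force"][:2]; p=ob["ee_pos"][:2]+.001*f/max(np.linalg.norm(f),1)
    lin(*p,ob["ee_pos"][2]+.001,rate=.02)
fingers.move_gripper(.05); robot.sleep(.3); st("rel")
lin(*p,.36,rate=.15)
lin(.42,-.2,.36,rate=.3); robot.goto_joints([-1.331,.116,1.442,0,1.584,-.038]); st("away"); snap("5")
im=[]
for n in("top","side"):
    d=dict(np.load(f"pics/{n}5.npz")); C=cloud(d)
    J=np.array([.5992,-.1088]); R=np.hypot(C[...,0]-J[0],C[...,1]-J[1])
    q=C[(R<.05)&(C[...,2]>.19)]; print(n,"bar",len(q),np.percentile(q[:,2],[50,95]),cv2.minAreaRect(np.float32(q[:,:2]*1000)))
    q=C[(R<.05)&(C[...,2]>.16)&(C[...,2]<.18)]; print("drip",circ(cv2.convexHull(np.float32(q[:,:2]))[:,0].astype(float)))
    u,v=(300,150) if n=="top" else (237,160)
    im.append(cv2.resize(d["image"][v-50:v+50,u-65:u+65,::-1],None,fx=3,fy=3,interpolation=cv2.INTER_CUBIC))
cv2.imwrite("pics/c5.png",np.hstack(im))
E
```

```text
pre t35.0 [ 0.5993 -0.1085  0.2887] w0.0118 F [-1.   0.4 -0.9] ff15.0
ins True t36.4 [ 0.5992 -0.1083  0.2647] w0.0119 F [-0.4  0.9  4.7] ff15.0
rel t37.5 [ 0.599  -0.1084  0.2641] w0.0499 F [ 0.1 -0.9  0. ] ff0.0
away t41.0 [ 0.1859 -0.6487  0.3026] w0.0500 F [-0.7  0.1 -0.4] ff0.0
top bar 113 [0.20626792 0.2091105 ] ((598.7088012695312, -108.96846771240234), (11.7650785446167, 55.258365631103516), 65.77266693115234)
drip (array([ 0.5984187 , -0.1090794 ,  0.03428393]), np.float64(0.0006418478233346844))
side bar 55 [0.20460552 0.20837892] ((599.0731811523438, -106.98734283447266), (13.779597282409668, 52.970672607421875), 63.98369598388672)
drip (array([ 0.60018914, -0.10758044,  0.03423352]), np.float64(0.0009791425140346277))
```

View pics/c5.png

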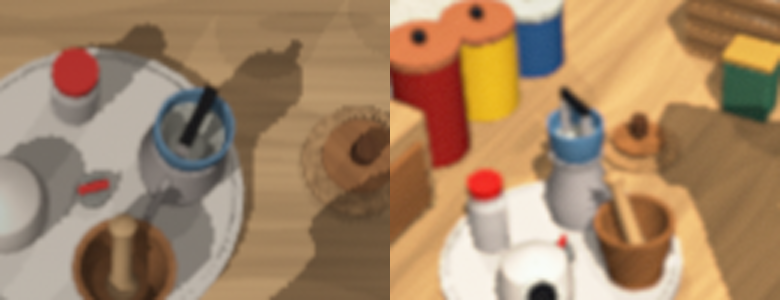

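The crops show the dripper seated in the jug at (193,127) and the filter bar centred over it, with its top at z≈0.206, as expected for fully home. The lid is on the trivet and all bystanders are in place, so I'm handing in.

```bash
python3 -c "
from station import order
print(order.finish_job())"
```

```text
the job is handed in; nothing more can be done
None
```

The job is handed in at about 41 s on the robot's clock: the lid is knob up on the trivet, and the dripper and filter measured fully home on the jug's axis; the verdict was not shown to me.

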